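Change over the nursery manifold to the mist line

TASK

Change the watering over to the mist line: at the pipe manifold shut the blue-handled valve fully, and turn the red-handled regulating valve until its pointer stands on the green tab of its white scale. Only when both are right, press the green button all the way down to start the pump, and let it go. Leave the yellow-handled valve shut, do not press the red stop button, do not shift the tab, and leave the plants and other things where they stand.

Things in the scene. Friction and masses are not known exactly. Their poses are not given: they have to be found in the camera images.
- manifold: Fixed manifold of dark grey 50 mm pipe. Origin on the bench under the middle valve; x along the branch pipes, away from the robot; y along the row of valves, which stand at y = -175, 0, +175 mm in any order. Header pipe at x -125, y -250 to 297 mm, top z 0.08, with a gauge at y 135 mm to z 0.14; branches end in elbows at x 145 mm, top z 0.08. Nothing on it is higher than z 0.14.
- red_handle (a joint): Bar handle 108 x 16 mm, z 0.114 to 0.138, hub r 21 mm to z 0.140, on a vertical axis; stiff (0.25 N m, 6 N at 40 mm), stays where left. rad: 0 = closed (stop, across the pipe), 1.57 = open (stop, along the pipe), growing anticlockwise from above. Regulating valve of the mist line; under it a white quadrant scale, r 78 mm, top z 0.104. Starts at 0 to 0.35.
- red_axis (a point): On the turning axis of the red handle, at mid-height of the bar (z 0.126). Fixed to the valve: its x axis runs along the branch pipe in the direction of flow (away from the robot), z up. Closed, the pointer lies along -y of this frame; open, along +x.
- red_pointer (a point): Pointer of the red handle: the end of a 6 mm wide nose with a white stripe, 62 mm from the axis, at z 0.126 (the 16 mm wide bar itself ends 54 mm from the axis, on both sides).
- tab_mark (a point): Green tab: a 9 mm wide, 22 mm long clip on the rim of the white scale, 59 to 82 mm from the red axis, top z 0.108, clamped somewhere from 0.6 to 1.25 rad. This point is on its middle line, 62 mm from the axis, lifted to z 0.126: it coincides with red_pointer when the pointer stands right on the tab.
- blue_handle (a joint): Bar handle 108 x 16 mm, z 0.114 to 0.138, hub r 21 mm to z 0.140, on a vertical axis; stiff (0.25 N m, 6 N at 40 mm), stays where left. rad: 0 = closed (stop, across the pipe), 1.57 = open (stop, along the pipe), growing anticlockwise from above. Shut-off valve of the line now in use; it starts open, at 0.9 to 1.57.
- blue_axis (a point): On the turning axis of the blue handle, at mid-height of the bar (z 0.126). Fixed to the valve: its x axis runs along the branch pipe in the direction of flow (away from the robot), z up. Closed, the pointer lies along -y of this frame; open, along +x.
- blue_pointer (a point): Pointer of the blue handle: the end of a 6 mm wide nose with a white stripe, 62 mm from the axis, at z 0.126 (the 16 mm wide bar itself ends 54 mm from the axis, on both sides).
- yellow_handle (a joint): Bar handle 108 x 16 mm, z 0.114 to 0.138, hub r 21 mm to z 0.140, on a vertical axis; stiff (0.25 N m, 6 N at 40 mm), stays where left. rad: 0 = closed (stop, across the pipe), 1.57 = open (stop, along the pipe), growing anticlockwise from above. Spare shut-off valve, starts closed and stays so.
- yellow_axis (a point): On the turning axis of the yellow handle, at mid-height of the bar (z 0.126). Fixed to the valve: its x axis runs along the branch pipe in the direction of flow (away from the robot), z up. Closed, the pointer lies along -y of this frame; open, along +x.
- station: Fixed yellow push-button box, 124 x 72 mm on a 150 x 90 mm foot, grey face up at z 0.062. Origin on the bench under its middle; the green button is at x = -29 mm, the red one at x = +29 mm of its frame. It stands to the left or the right of the manifold.
- start_button (a joint): Green start button, r 14 mm: travel in m, 0 = up, 0.006 = fully down; a spring needs 1.5 N to begin and 5 N at the bottom, and returns it.
- start_button_top (a point): Centre of the green button's top face, z 0.084 when up; the cap stands 10 mm out of a black collar of r 22 mm.
- stop_button (a joint): Red stop button, r 16 mm, same travel and spring; its top is also at z 0.084, 58 mm from the green one. Not to be pressed.
- pot_black: Black plant pot with a plant, r 44 mm, 78 mm high (leaves to 120 mm); origin at its underside. Stands between two branch pipes.
- pot_clay: Terracotta-coloured pot with a plant, same size, left of and beyond the manifold; origin at its underside.
- coupling: Loose grey PVC pipe coupling standing on end, outer r 33 mm, 62 mm high; origin at its underside. Stands between two branch pipes.
- cell_pack: Black six-cell pack of seedlings, 125 x 185 mm, 55 mm high (leaves to 110 mm); origin at its underside. Stands at the side of the manifold away from the station.
- feed_jar: Jar with a green lid, r 34 mm, 95 mm high, right of and beyond the manifold; origin at its underside.

How it is judged:
On the way, in this order (a step that is already met when the one before it is completed fails the run):
1. the blue valve is shut and the red pointer stands on the green tab (value of joint blue_handle below 0.07 rad and horizontal distance between red_pointer and tab_mark below 0.0045 m), for 0.3 s.
2. the green button is pressed down (value of joint start_button above 0.0045 m), for 0.05 s.
At the end, for the whole second after the job is handed in: The blue handle is shut (within 0.07 rad of its closed stop), the red pointer stands on the green tab (within 4.5 mm of the tab's middle line, half the tab's width), the yellow valve is still shut (within 0.1 rad), the green button has come up again and the red handle is at rest (all of step 1 and value of joint yellow_handle below 0.1 rad and value of joint start_button below 0.0015 m and velocity of joint red_handle between -0.02 and 0.02 rad/s); the robot touches nothing.
It fails at once if the pump is started before the blue valve is shut and the red pointer stands on the tab (value of joint start_button above 0.003 m and not (value of joint blue_handle below 0.07 rad and horizontal distance between red_pointer and tab_mark below 0.0045 m)).
It fails at once if the red stop button is pressed (value of joint stop_button above 0.003 m).
It fails at once if the yellow valve is opened (value of joint yellow_handle above 0.15 rad).
It fails at once if the green tab is shifted on its scale (distance of tab_mark from where it was at the start of the episode above 0.003 m).
It fails at once if a plant or other thing is shifted by more than 20 mm (distance of any of pot_black, pot_clay, coupling, cell_pack, feed_jar from where it was at the start of the episode above 0.02 m).
It also fails if it takes over 58 s, if anything falls off the work surface, if the arm or the gripper's body presses on something with over 40 N, if the wrist force passes 120 N, or if a joint passes its speed limit or range.

ROBOT

A 6-joint arm with a two-finger parallel gripper is mounted at the origin on the work surface. World frame = base frame: x ahead of the robot, y to its left, z up, the work surface at z = 0. Lengths are in m, angles in rad, forces in N, time in s.
With the tool pointing down it reaches from about 0.375 to 0.9 m from the base axis. Payload 3.1 kg.
Tool frame: the origin (TCP) lies on the centre line of the jaws, within the pads' length; the fingertips stand 25 mm ahead of it and the grasp point (between the pads) lies 6 mm ahead of it; z points along the fingers, y is the line along which they close (so a half turn about z gives the same grasp; the last joint's range is limited). The gripper opens to 87 mm and grips with 3 to 60 N. Pads are 19 mm wide; open, the fingers measure 117 mm over their backs; the gripper's body (75 mm by 190 mm) begins 51 mm behind the grasp point.
Start: joints at [-1.367, 0.527, 1.433, -0, 1.181, -0.178], TCP at [0.233, -0.58, 0.248] pointing down, gripper open.
Joint ranges: [-3.08, 3.08], [-0.75, 2.2], [0.22, 2.44], [-1.43, 4.57], [0, 2.65], [-2.85, 2.85]. Speed limits (rad/s): [2.79, 2.79, 3.14, 3.14, 3.14, 3.14].

INTERFACE

Orientations are given as [roll, pitch, yaw] about the fixed x, y, z axes, in that order (R = Rz(yaw) Ry(pitch) Rx(roll)).
In Python, from rig import get_obs, get_image, env, spotter gives the robot as it stands.
- The arm moves only by the tool arm_command, never from a script. Its argument "deltas" is one flat list of numbers, 6 for each row, row after row: the shift along the tool's x, y, z in units of 500 mm (1.0 is 500 mm), then the turn, a rotation vector about the tool's x, y, z in units of 60 degrees (1.0 is 60 degrees). In form: [x, y, z, rx, ry, rz, x, y, z, rx, ry, rz, ...]. A call has 1 to 8 rows; each row is the pose to reach, as a shift and turn from the pose commanded when the call began, along the tool's axes at that moment; what a row does not reach only later rows make up. A row lasts 1/8 s, in which the tool goes at most 62.5 mm and 10.7 degrees, less where a joint would pass 70% of its speed; a pose out of reach is approached as far as the arm can. A call with a number of a shift or a turn outside -1 to 1 is refused whole. A call with a gripper value outside its range is refused whole. "gripper" is the opening, from -1 (shut) to 1 (fully open), set as the call begins (left out, the last holds). The fingers move at their own pace and stop on an object; "squeeze" is the grip in N (left out, the last holds). Time passes only in rows, so rows that repeat a pose let the fingers close. It gives the time, the measured TCP pose, the force, the opening and the grip force at its end, in the units of the state.
- get_obs(): the state, without advancing time (a new reading comes with each control period).
- get_image(name): name is "side" or "top" or "wrist"; returns a dict with "pixels" (400x640x3 uint8, blue, green, red), "mtx" (3x3 intrinsics, pixels), "R" (3x3) and "t" (3): a world point X has camera coordinates R X + t. Camera axes: x right, y down, z forward; pixel columns grow to the right and rows downward; lengths in m; the calibration is good to about 2 mm. A picture is of the moment at which its call begins. There is no depth.
- env.finish_job(): hands the job in; it is judged then, once.
Trained networks look in a picture, given as the dict that the camera call returned (one of the last four; its "shot" number tells which), for a name from the list of things; names that differ only in an ending like _2 or _b are one class to them, and where a whole thing is asked for, a point or a joint stands for the part that bears it (a point fixed in the world has none). Each returns a list of dicts, best first, with "confidence" (0 to 1); they miss things now and then, are a little off and sometimes report something else, mostly with a low value. They report only what shows in the picture. A call takes as long as a camera call.
- spotter.trace(picture, query): "mask" (400x640 bool, what is visible of it).
- spotter.pinpoint(picture, query): "xyz" ([x, y, z] in m, in the coordinates of the camera as it stood for that picture, good to about 4 mm: a listed point, or the origin of a listed thing).
The state is a dict: "t": time; "joints": joint angles; "joint_vel": joint speeds; "tau": joint torques, N m; "ee_pos": TCP position; "tool_rot": TCP orientation; "wrist_force": force on the tool from outside, world axes, zero at the start; "torque": the same for the moment, N m; "grip_width": opening from 0.0 (shut) to 1.0 (fully open); "gripper_force": force on a finger pad.
Only numpy, scipy, OpenCV 4.12 (cv2) and the standard library are available. Lean on these libraries where they do the work, as an engineer would, in place of code of your own. Each camera call takes 0.05 s, during which the arm holds its last target. There are 200 camera calls.

## Working session

There is one attempt and no reset: what is moved stays moved. The work goes in short steps, Python scripts to look and compute and a tool call to move; the robot and the scene stay as the last step left them, time stands still between calls to the robot, and variables do not carry over. Pictures are saved under pics/ and viewed, at most 10 in all, crops included, and the job is handed in when it is done.

Besides the shell and the picture viewer there is one more tool, called after "Emit:" by a JSON object that holds its "fn" and its "kwargs". arm_command: Moves the arm, as the interface text tells. Shifts and turns lie within -1 to 1; 1 stands for 500 mm of shift or 60 degrees of turn. Its arguments: {"type":"object","properties":{"deltas":{"type":"array","items":{"type":"number"}},"gripper":{"type":"number"},"squeeze":{"type":"number"}},"required":["deltas"]}

```bash
mkdir -p pics; cat > h.py <<'E'
import numpy as np, cv2
from rig import get_obs, get_image, env, spotter
def world(p,x): return p["R"].T@(np.array(x)-p["t"])
def pix(p,X):
    c=p["R"]@np.array(X)+p["t"]; u=p["mtx"]@c; return u[:2]/u[2]
def ray(p,uv,z):
    d=p["R"].T@np.linalg.inv(p["mtx"])@np.array([uv[0],uv[1],1.]); o=-p["R"].T@p["t"]
    return o+d*(z-o[2])/d[2]
def pts(p,names):
    for n in names:
        r=spotter.pinpoint(p,n)
        if r: print(n,np.round(world(p,r[0]["xyz"]),4),round(r[0]["confidence"],2))
        else: print(n,None)
E
python3 - <<'E'
from h import *
o=get_obs();print(o)
for c in("top","side"):
    p=get_image(c);cv2.imwrite(f"pics/{c}0.png",p["pixels"]);print(c,p["mtx"].tolist(),(-p["R"].T@p["t"]).round(3))
    pts(p,"manifold red_axis red_pointer tab_mark blue_axis blue_pointer yellow_axis station start_button_top stop_button pot_black pot_clay coupling cell_pack feed_jar".split())
E
```

```text
{'t': 0.0, 'joints': array([-1.36650182e+00,  5.28465578e-01,  1.43390162e+00, -2.10941104e-05,
        1.18138005e+00, -1.78462282e-01]), 'joint_vel': array([-0.00077816,  0.00076697, -0.00091543, -0.00039429,  0.000818  ,
        0.00038185]), 'tau': array([ 2.66355328e-04, -4.40044105e+01, -1.76593941e+01,  6.31426298e-02,
        5.84447093e-02, -1.88136701e-04]), 'ee_pos': array([ 0.23332907, -0.57908324,  0.24657215]), 'tool_rot': array([-3.13946881e+00, -3.63288955e-04,  3.82764432e-01]), 'wrist_force': array([-0.14356027, -0.7209641 ,  0.28280687]), 'torque': array([ 0.02491734, -0.00435727, -0.00116745]), 'gripper_force': 0.0, 'grip_width': 0.9989769242278219}
top [[414.8243472807916, 0.0, 325.862937090072], [0.0, 414.8243472807916, 198.08488925395338], [0.0, 0.0, 1.0]] [0.459 0.021 1.258]
manifold None
red_axis [ 0.5418 -0.036   0.1302] 0.92
red_pointer [ 0.5571 -0.0937  0.1253] 0.64
tab_mark [ 0.5761 -0.0835  0.1199] 0.58
blue_axis [0.5472 0.1371 0.1239] 0.71
blue_pointer [0.6087 0.1289 0.1252] 0.72
yellow_axis [ 0.5298 -0.2097  0.1252] 0.75
station [ 0.4723 -0.4148 -0.0019] 0.69
start_button_top [ 0.4412 -0.4081  0.0818] 0.39Traceback (most recent call last):
  File "<stdin>", line 5, in <module>
  File "h.py", line 11, in pts
    r=spotter.pinpoint(p,n)
ValueError: it knows: blue_axis, blue_pointer, cell_pack, coupling, feed_jar, manifold, pot_black, pot_clay, red_axis, red_pointer, start_button_top, station, tab_mark, yellow_axis
```

View pics/top0.png

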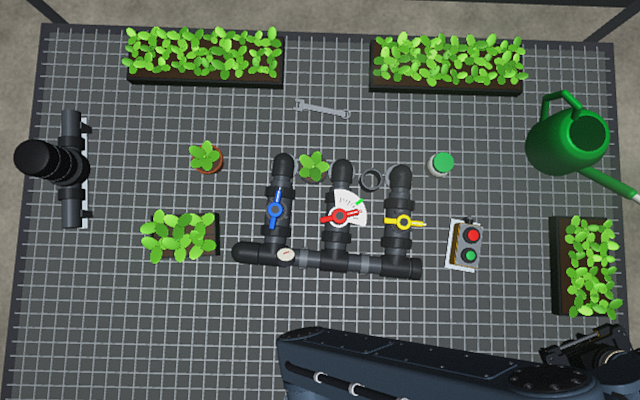

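The top view shows blue (275,209), red (340,215) and yellow (403,222) from left to right. The station is at right (467,247), with red above and green at (470,256). I'll move over the blue and red valves for a wrist view.

```bash
cat >> h.py <<'E'
from scipy.spatial.transform import Rotation as Ro
def go(x,y,z,yaw,start=None):
    """deltas from current (measured) pose to tool-down pose"""
    if start is None:
        o=get_obs(); p0=o["ee_pos"]; r0=Ro.from_euler("xyz",o["tool_rot"])
    else: p0=np.array(start[:3]); r0=Ro.from_euler("xyz",[np.pi,0,start[3]])
    r1=Ro.from_euler("xyz",[np.pi,0,yaw])
    d=np.r_[r0.inv().apply(np.array([x,y,z])-p0)/.5,(r0.inv()*r1).as_rotvec()/np.radians(60)]
    print(np.round(d,4).tolist()); return d
E
python3 - <<'E'
from h import *
go(0.40,-0.30,0.33,0.383+1.0)
go(0.50,0.04,0.33,0.383+2.0,(0.40,-0.30,0.33,1.383))
p=get_image("side");cv2.imwrite("pics/side0.png",p["pixels"])
pts(p,"red_axis red_pointer tab_mark blue_axis blue_pointer yellow_axis station start_button_top".split())
p=get_image("top");c=cv2.resize(p["pixels"][150:280,230:490],None,fx=3,fy=3,interpolation=cv2.INTER_CUBIC);cv2.imwrite("pics/topc.png",c)
E
```

```text
[0.5179, -0.3945, -0.1649, -0.0001, -0.0001, -0.9551]
[0.7054, 0.0695, 0.0, 0.0, 0.0, -0.9549]
red_axis [ 0.543  -0.0331  0.1284] 0.57
red_pointer [ 0.5592 -0.0976  0.1255] 0.55
tab_mark None
blue_axis [0.5546 0.1411 0.1275] 0.7
blue_pointer [0.6157 0.1298 0.1249] 0.83
yellow_axis [ 0.534  -0.2118  0.1245] 0.98
station [ 4.705e-01 -4.142e-01  1.000e-04] 0.89
start_button_top None
```

View pics/topc.png

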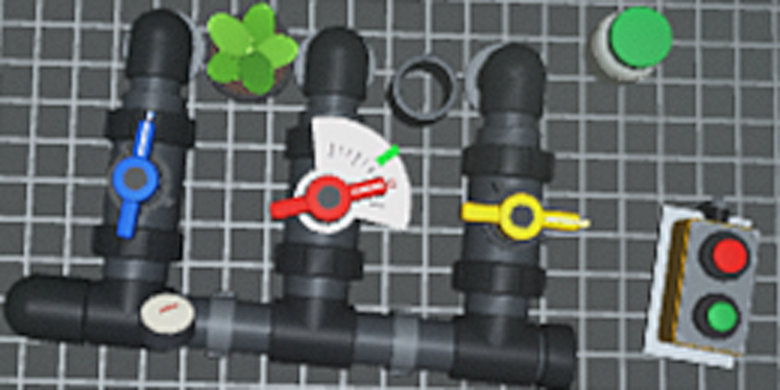

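The crop shows the blue pointer up at (150,115), the red pointer at (388,184), the green tab at (388,155) and the green button at (720,317), nearest the robot.

Emit:
{"fn": "arm_command", "kwargs": {"deltas": [0.518, -0.394, -0.165, 0, 0, -0.955, 0.518, -0.394, -0.165, 0, 0, -0.955, 0.518, -0.394, -0.165, 0, 0, -0.955, 0.518, -0.394, -0.165, 0, 0, -0.955, 0.518, -0.394, -0.165, 0, 0, -0.955, 0.518, -0.394, -0.165, 0, 0, -0.955, 0.518, -0.394, -0.165, 0, 0, -0.955]}}

```text
t: 1.88
ee_pos: [0.4009, -0.299, 0.3309]
tool_rot: [3.14, 0.001, 1.386]
wrist_force: [-0.3, 0.2, 0.7]
grip_width: 0.998
gripper_force: 0.0
```

Emit:
{"fn": "arm_command", "kwargs": {"deltas": [0.705, 0.07, 0, 0, 0, -0.955, 0.705, 0.07, 0, 0, 0, -0.955, 0.705, 0.07, 0, 0, 0, -0.955, 0.705, 0.07, 0, 0, 0, -0.955, 0.705, 0.07, 0, 0, 0, -0.955, 0.705, 0.07, 0, 0, 0, -0.955, 0.705, 0.07, 0, 0, 0, -0.955, 0.705, 0.07, 0, 0, 0, -0.955]}}

```text
t: 2.88
ee_pos: [0.5004, 0.0382, 0.3296]
tool_rot: [-3.14, -0.0, 2.381]
wrist_force: [0.4, -0.5, 0.5]
grip_width: 1.0
gripper_force: 0.0
```

```bash
python3 - <<'E'
from h import *
o=get_obs();print(o["t"],o["ee_pos"],o["tool_rot"],o["joints"])
p=get_image("wrist");cv2.imwrite("pics/w1.png",p["pixels"])
pts(p,"red_axis red_pointer tab_mark blue_axis blue_pointer yellow_axis start_button_top".split())
E
```

```text
2.875 [0.50036968 0.0381937  0.32960974] [-3.14034421e+00 -7.61990642e-05  2.38115300e+00] [-1.46294383e-01  2.64710514e-01  1.62645482e+00 -1.02847611e-03
  1.25120918e+00 -9.56327603e-01]
red_axis [ 0.5453 -0.0302  0.1274] 0.63
red_pointer None
tab_mark [ 0.5314 -0.2059  0.1275] 0.74
blue_axis [0.5546 0.1387 0.1254] 0.87
blue_pointer [0.6137 0.1309 0.1268] 0.76
yellow_axis [ 0.5315 -0.206   0.1274] 0.96
start_button_top None
```

View pics/w1.png

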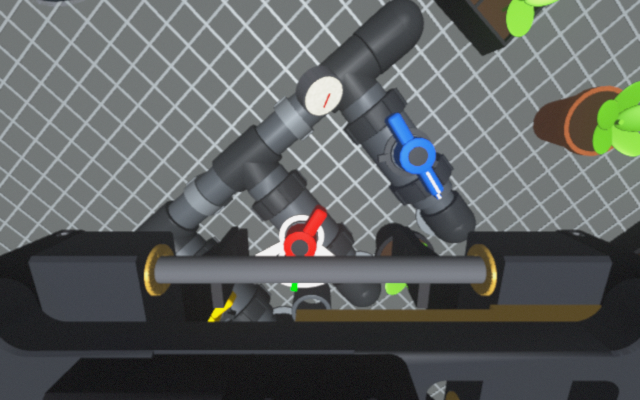

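The wrist view shows the blue hub at (417,155) with its nose at (439,197), and the red hub at (300,243). I'll grip the blue hub next.

```bash
python3 - <<'E'
from h import *
p=get_image("wrist")
a=ray(p,(417,155),.14);b=ray(p,(439,197),.13);print(a,b,np.arctan2(*(b-a)[1::-1]))
g=p["pixels"].astype(int);m=(g[...,0]>150)&(g[...,2]<90)&(g[...,1]<150)
ys,xs=np.nonzero(m);q=np.array([ray(p,(x,y),.137)[:2] for x,y in zip(xs,ys)]);print(len(q),q.mean(0));u=np.linalg.svd(q-q.mean(0),full_matrices=False)[2][0];print(np.arctan2(u[1],u[0]))
go(.5535,.1385,.23,3.01)
E
```

```text
[0.55230971 0.14267519 0.14      ] [0.61332944 0.13209434 0.13      ] -0.17169320052733708
1256 [0.55081913 0.14274179]
-0.17613197582046755
[0.0599, 0.2175, 0.2001, -0.0, 0.0, -0.5997]
```

Emit:
{"fn": "arm_command", "kwargs": {"deltas": [0.064, 0.219, 0.2, 0, 0, -0.56, 0.064, 0.219, 0.2, 0, 0, -0.56, 0.064, 0.219, 0.2, 0, 0, -0.56, 0.064, 0.219, 0.2, 0, 0, -0.56, 0.064, 0.219, 0.2, 0, 0, -0.56], "gripper": 1}}

```text
t: 3.95
ee_pos: [0.5526, 0.1404, 0.2308]
tool_rot: [-3.141, 0.001, 2.967]
wrist_force: [0.4, -0.5, -0.3]
grip_width: 0.999
gripper_force: 0.0
```

Emit:
{"fn": "arm_command", "kwargs": {"deltas": [0, 0, 0.1, 0, 0, 0, 0, 0, 0.174, 0, 0, 0, 0, 0, 0.174, 0, 0, 0]}}

```text
t: 4.32
ee_pos: [0.5509, 0.1398, 0.1421]
tool_rot: [-3.14, -0.004, 2.966]
wrist_force: [0.5, -0.3, -0.4]
grip_width: 0.997
gripper_force: 0.0
```

Emit:
{"fn": "arm_command", "kwargs": {"deltas": [0, 0, 0, 0, 0, 0, 0, 0, 0, 0, 0, 0, 0, 0, 0, 0, 0, 0, 0, 0, 0, 0, 0, 0, 0, 0, 0, 0, 0, 0], "gripper": -1, "squeeze": 45}}

```text
t: 4.95
ee_pos: [0.5525, 0.1411, 0.1433]
tool_rot: [3.142, 0.0, 2.969]
wrist_force: [0.5, 0.2, -0.1]
grip_width: 0.517
gripper_force: 0.0
```

Emit:
{"fn": "arm_command", "kwargs": {"deltas": [0, 0, 0, 0, 0, 0, 0, 0, 0, 0, 0, 0, 0, 0, 0, 0, 0, 0]}}

```text
t: 5.32
ee_pos: [0.5523, 0.1401, 0.1432]
tool_rot: [-3.14, -0.0, 2.97]
wrist_force: [0.5, -6.1, 3.0]
grip_width: 0.47
gripper_force: 45.0
```

Emit:
{"fn": "arm_command", "kwargs": {"deltas": [0, 0, 0, 0, 0, 0.1, 0, 0, 0, 0, 0, 0.2, 0, 0, 0, 0, 0, 0.3, 0, 0, 0, 0, 0, 0.4, 0, 0, 0, 0, 0, 0.5, 0, 0, 0, 0, 0, 0.6, 0, 0, 0, 0, 0, 0.7, 0, 0, 0, 0, 0, 0.72]}}

```text
t: 6.32
ee_pos: [0.5523, 0.1401, 0.1432]
tool_rot: [-3.14, 0.001, 2.216]
wrist_force: [-1.1, -5.3, 2.8]
grip_width: 0.471
gripper_force: 45.0
```

```bash
python3 - <<'E'
from h import *
p=get_image("top");cv2.imwrite("pics/t2.png",cv2.resize(p["pixels"][150:280,230:490],None,fx=3,fy=3,interpolation=cv2.INTER_CUBIC))
print(get_obs()["torque"],get_obs()["gripper_force"])
E
```

```text
[-0.92156031  0.06359959  0.18621645] 44.99638290144503
```

View pics/t2.png

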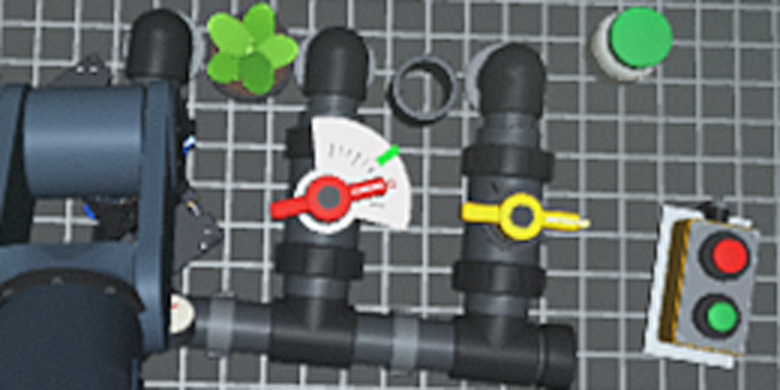

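The blue bar has turned: its ends show at (188,143) and (90,210). I'll carry on to the stop.

Emit:
{"fn": "arm_command", "kwargs": {"deltas": [0, 0, 0, 0, 0, 0.1, 0, 0, 0, 0, 0, 0.2, 0, 0, 0, 0, 0, 0.3, 0, 0, 0, 0, 0, 0.4, 0, 0, 0, 0, 0, 0.5, 0, 0, 0, 0, 0, 0.6, 0, 0, 0, 0, 0, 0.68, 0, 0, 0, 0, 0, 0.73]}}

```text
t: 7.38
ee_pos: [0.5524, 0.1404, 0.1432]
tool_rot: [-3.141, 0.002, 1.454]
wrist_force: [0.2, -0.3, 2.2]
grip_width: 0.476
gripper_force: 45.0
```

```bash
python3 - <<'E'
from h import *
print(get_obs()["torque"],get_obs()["tool_rot"])
E
```

```text
[0.01669738 0.17667879 0.98866866] [-3.14142858e+00  1.71997913e-03  1.45353888e+00]
```

Emit:
{"fn": "arm_command", "kwargs": {"deltas": [0, 0, 0, 0, 0, 0, 0, 0, 0, 0, 0, 0, 0, 0, 0, 0, 0, 0, 0, 0, 0, 0, 0, 0, 0, 0, -0.1, 0, 0, 0, 0, 0, -0.2, 0, 0, 0, 0, 0, -0.3, 0, 0, 0, 0, 0, -0.3, 0, 0, 0], "gripper": 1}}

```text
t: 8.38
ee_pos: [0.5551, 0.1413, 0.2978]
tool_rot: [3.131, -0.002, 1.451]
wrist_force: [1.0, 0.1, -0.5]
grip_width: 0.995
gripper_force: 0.0
```

Emit:
{"fn": "arm_command", "kwargs": {"deltas": [-0.54, 0.05, 0, 0, 0, -0.2, -0.54, 0.05, 0, 0, 0, -0.2, -0.54, 0.05, 0, 0, 0, -0.2, -0.54, 0.05, 0, 0, 0, -0.2, -0.54, 0.05, 0, 0, 0, -0.2, -0.54, 0.05, 0, 0, 0, -0.2]}}

```text
t: 9.12
ee_pos: [0.5443, -0.1319, 0.2916]
tool_rot: [-3.14, -0.001, 1.657]
wrist_force: [0.0, 0.8, -0.4]
grip_width: 1.001
gripper_force: 0.0
```

```bash
python3 - <<'E'
from h import *
p=get_image("wrist");cv2.imwrite("pics/w3.png",p["pixels"])
pts(p,"red_axis red_pointer tab_mark blue_axis blue_pointer".split())
print(get_obs()["t"],get_obs()["ee_pos"],get_obs()["tool_rot"])
E
```

```text
red_axis [ 0.5433 -0.0325  0.1246] 0.73
red_pointer [ 0.5579 -0.0898  0.1272] 0.68
tab_mark [ 0.579  -0.0878  0.1244] 0.6
blue_axis None
blue_pointer None
9.425 [ 0.54492283 -0.12862369  0.29283139] [-3.14112146e+00 -5.56619370e-04  1.66227448e+00]
```

View pics/w3.png

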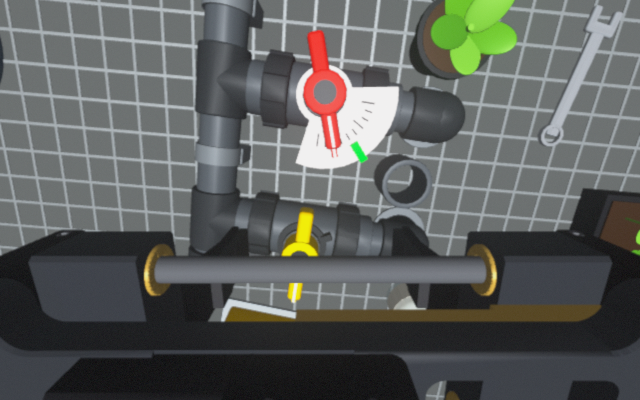

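The wrist view shows the red hub at (325,92), its pointer at (334,155) and the green tab at (360,152). I'll measure the angles by colour.

```bash
cat >> h.py <<'E'
def blob(p,cond,z):
    g=p["pixels"].astype(int);m=cond(g[...,0],g[...,1],g[...,2]).astype(np.uint8)
    n,l,s,c=cv2.connectedComponentsWithStats(m); 
    k=min(1+np.argsort(-s[1:,4])[:1]); ys,xs=np.nonzero(l==k)
    q=np.array([ray(p,(x,y),z)[:2] for x,y in zip(xs,ys)]);u=np.linalg.svd(q-q.mean(0),full_matrices=False)[2][0]
    return c[k].round(1),len(q),q.mean(0).round(4),np.arctan2(u[1],u[0])
red=lambda b,g,r:(r>150)&(g<90)&(b<90)
grn=lambda b,g,r:(g>170)&(r<70)&(b<110)
blu=lambda b,g,r:(b>140)&(r<90)&(g<150)
def crop(p,cx,cy,h): 
    m=np.zeros_like(p["pixels"]);q=dict(p);m[cy-h:cy+h,cx-h:cx+h]=p["pixels"][cy-h:cy+h,cx-h:cx+h];q["pixels"]=m;return q
E
python3 - <<'E'
from h import *
p=get_image("wrist");c=crop(p,335,110,85)
print("red",blob(c,red,.137)); G=blob(c,grn,.107);print("tab",G)
# hub top centre
g=c["pixels"].astype(int);roi=p["pixels"][70:115,300:350];m=((roi.max(2).astype(int)-roi.min(2)<25)&(roi.max(2)<150)).astype(np.uint8)
n,l,s,cc=cv2.connectedComponentsWithStats(m);k=l[22,25];print(k,s[k],cc[k]+[300,70]);A=ray(p,cc[k]+[300,70],.14);print("hub",A)
t=np.array(G[2])-A[:2];print("tab r,ang",np.hypot(*t),np.arctan2(t[1],t[0]))
b=ray(p,(334,156),.128)-A;print("ptr",np.hypot(*b[:2]),np.arctan2(b[1],b[0]))
q=get_image("top");print("blue",blob(crop(q,275,209,35),blu,.137))
c=crop(q,345,210,40);print("red",blob(c,red,.137));print("tab",blob(c,grn,.107))
print("yel",blob(crop(q,405,222,35),lambda b,g,r:(r>170)&(g>140)&(b<90),.137))
E
```

```text
red (array([322.,  86.]), 1768, array([ 0.5387, -0.0253]), np.float64(-1.316967543510965))
tab (array([357.7, 155.2]), 126, array([ 0.5847, -0.0894]), np.float64(-0.9137674776276122))
4 [ 14  14  21  23 382] [323.96858639  95.37172775]
hub [ 0.54119983 -0.03298818  0.14      ]
tab r,ang 0.07123593745365488 -0.9139161392854177
ptr 0.05948229165315074 -1.2960178459358032
blue (array([273.1, 209. ]), 258, array([0.5522, 0.1443]), np.float64(1.4935230422623895))
red (array([337.3, 216.1]), 238, array([ 0.5378, -0.0298]), np.float64(-1.3247296958969486))
tab (array([359.2, 201.1]), 18, array([ 0.5838, -0.0915]), np.float64(2.301456346403068))
yel (array([416.2, 225.2]), 4, array([ 0.519 , -0.2446]), np.float64(1.280709867435059))
```

```bash
python3 - <<'E'
from h import *
go(.542,-.033,.22,1.825)
E
```

```text
[0.1916, 0.0113, 0.1462, -0.0, -0.0001, -0.1556]
```

Emit:
{"fn": "arm_command", "kwargs": {"deltas": [0.192, 0.011, 0.146, 0, 0, -0.156, 0.192, 0.011, 0.146, 0, 0, -0.156, 0.192, 0.011, 0.146, 0, 0, -0.156, 0.192, 0.011, 0.146, 0, 0, -0.156]}}

```text
t: 10.02
ee_pos: [0.5427, -0.0339, 0.2206]
tool_rot: [3.14, 0.001, 1.825]
wrist_force: [0.4, -0.1, 0.7]
grip_width: 0.999
gripper_force: 0.0
```

Emit:
{"fn": "arm_command", "kwargs": {"deltas": [0, 0, 0.08, 0, 0, 0, 0, 0, 0.154, 0, 0, 0, 0, 0, 0.154, 0, 0, 0, 0, 0, 0.154, 0, 0, 0]}}

```text
t: 10.52
ee_pos: [0.5435, -0.0351, 0.1447]
tool_rot: [3.139, 0.002, 1.823]
wrist_force: [0.6, -0.5, 0.8]
grip_width: 1.0
gripper_force: 0.0
```

Emit:
{"fn": "arm_command", "kwargs": {"deltas": [0, 0, 0, 0, 0, 0, 0, 0, 0, 0, 0, 0, 0, 0, 0, 0, 0, 0, 0, 0, 0, 0, 0, 0, 0, 0, 0, 0, 0, 0, 0, 0, 0, 0, 0, 0, 0, 0, 0, 0, 0, 0, 0, 0, 0, 0, 0, 0], "gripper": -1, "squeeze": 45}}

```text
t: 11.52
ee_pos: [0.5401, -0.0343, 0.1429]
tool_rot: [-3.137, -0.001, 1.825]
wrist_force: [-4.7, -2.6, 4.1]
grip_width: 0.469
gripper_force: 45.0
```

Emit:
{"fn": "arm_command", "kwargs": {"deltas": [0, 0, 0, 0, 0, -0.1, 0, 0, 0, 0, 0, -0.2, 0, 0, 0, 0, 0, -0.3, 0, 0, 0, 0, 0, -0.38, 0, 0, 0, 0, 0, -0.38, 0, 0, 0, 0, 0, -0.38]}}

```text
t: 12.28
ee_pos: [0.54, -0.0343, 0.1429]
tool_rot: [-3.138, -0.002, 2.223]
wrist_force: [-4.1, -2.4, 4.6]
grip_width: 0.474
gripper_force: 45.0
```

Emit:
{"fn": "arm_command", "kwargs": {"deltas": [0, 0, 0, 0, 0, 0, 0, 0, 0, 0, 0, 0, 0, 0, 0, 0, 0, 0, 0, 0, 0, 0, 0, 0, 0, 0, -0.1, 0, 0, 0, 0, 0, -0.2, 0, 0, 0, 0, 0, -0.3, 0, 0, 0, 0, 0, -0.3, 0, 0, 0], "gripper": 1}}

```text
t: 13.28
ee_pos: [0.5446, -0.0345, 0.2976]
tool_rot: [3.135, 0.008, 2.222]
wrist_force: [0.3, -0.2, -0.8]
grip_width: 0.997
gripper_force: 0.0
```

Emit:
{"fn": "arm_command", "kwargs": {"deltas": [-0.19, 0.12, 0, 0, 0, 0.4, -0.19, 0.12, 0, 0, 0, 0.4, -0.19, 0.12, 0, 0, 0, 0.4, -0.19, 0.12, 0, 0, 0, 0.4, -0.19, 0.12, 0, 0, 0, 0.4]}}

```text
t: 13.9
ee_pos: [0.6464, -0.0728, 0.2921]
tool_rot: [-3.14, -0.001, 1.804]
wrist_force: [0.7, -0.5, -0.3]
grip_width: 1.004
gripper_force: 0.0
```

```bash
python3 - <<'E'
from h import *
p=get_image("wrist");cv2.imwrite("pics/w4.png",p["pixels"])
pts(p,"red_axis red_pointer tab_mark blue_axis blue_pointer".split())
print(get_obs()["t"],get_obs()["ee_pos"],get_obs()["tool_rot"])
A=pix(p,(.542,-.033,.126)).astype(int);print(A)
c=crop(p,A[0],max(A[1],90),90)
print("red",blob(c,red,.137)); G=blob(c,grn,.107);print("tab",G)
q=get_image("top");c=crop(q,345,210,40);print("red",blob(c,red,.137));print("tab",blob(c,grn,.107))
E
```

```text
red_axis [ 0.5434 -0.0275  0.129 ] 0.83
red_pointer [ 0.5804 -0.0792  0.1253] 0.66
tab_mark [ 0.5773 -0.0852  0.1235] 0.6
blue_axis None
blue_pointer [0.5464 0.0779 0.1275] 0.62
14.2 [ 0.64703542 -0.07299656  0.29334547] [3.14125300e+00 1.54627455e-04 1.80310868e+00]
[228 130]
red (array([221.3, 124.3]), 1905, array([ 0.5383, -0.0282]), np.float64(-0.8936270746205347))
tab (array([264. , 189.1]), 112, array([ 0.5863, -0.0904]), np.float64(-1.0032970999068223))Traceback (most recent call last):
  File "<stdin>", line 8, in <module>
  File "h.py", line 26, in blob
    k=min(1+np.argsort(-s[1:,4])[:1]); ys,xs=np.nonzero(l==k)
ValueError: min() iterable argument is empty
```

View pics/w4.png

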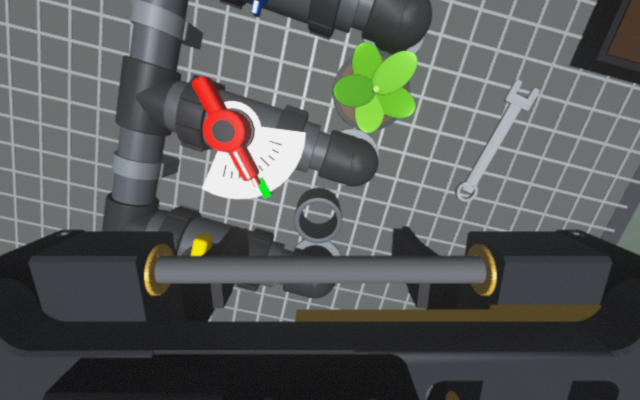

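The pointer (255,182) is about on the tab (264,188). I'll zoom in to check the residual.

```bash
python3 - <<'E'
from h import *
p=get_image("wrist")
im=p["pixels"][100:205,200:290];cv2.imwrite("pics/z4.png",cv2.resize(im,None,fx=5.7,fy=5.7,interpolation=cv2.INTER_CUBIC))
# rectified predictions: nose tip & tab for various
for A in [(.5405,-.033),(.542,-.033),(.5385,-.0335)]:
    print(A,"hub top px",((pix(p,(*A,.14))-[200,100])*5.7).round(0))
E
```

```text
(0.5405, -0.033) hub top px [121. 170.]
(0.542, -0.033) hub top px [130. 172.]
(0.5385, -0.0335) hub top px [109. 170.]
```

View pics/z4.png

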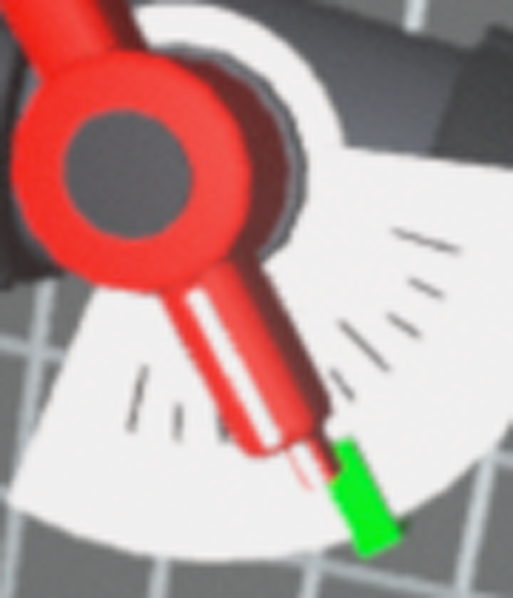

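The zoom shows the hub centre at (130,172), the stripe from (198,293) to (270,440), the tab's outer end at (381,545) and its inner end at (332,450).

```bash
python3 - <<'E'
from h import *
p=get_image("wrist")
A=ray(p,np.array((130,172))/5.7+[200,100],.14);print(A)
def an(u,z,n):
    X=ray(p,np.array(u)/5.7+[200,100],z);d=(X-A)[:2];print(n,np.hypot(*d).round(4),np.arctan2(d[1],d[0]).round(3))
for z in(.138,.1385):
  an((198,293),z,"stripe in");an((270,440),z,"stripe out")
an((312,483),.129,"nose end");an((332,450),.108,"tab in");an((357,497),.108,"tab mid");an((381,545),.108,"tab out")
X=[ray(p,np.array(u)/5.7+[200,100],.108)[:2] for u in((332,450),(381,545))];d=X[1]-X[0];print("tab dir",np.arctan2(d[1],d[0]))
for n in(.126,):
  t=get_image("top")
  for a in(-.9,-.93,-.96):
    print(a,[((pix(p,A*[1,1,0]+np.array([r*np.cos(a),r*np.sin(a),z]))-[200,100])*5.7).round(0).tolist() for r,z in((.03,.138),(.054,.138),(.062,.128),(.059,.108),(.082,.108))])
E
```

```text
[ 0.54201937 -0.03302253  0.14      ]
stripe in 0.0228 -0.911
stripe out 0.0512 -0.929
stripe in 0.0228 -0.904
stripe out 0.0511 -0.926
nose end 0.0623 -0.919
tab in 0.0603 -0.912
tab mid 0.0708 -0.91
tab out 0.0816 -0.913
tab dir -0.9147391265666709
-0.9 [[219.0, 330.0], [285.0, 451.0], [318.0, 478.0], [332.0, 443.0], [386.0, 545.0]]
-0.93 [[215.0, 332.0], [277.0, 454.0], [309.0, 482.0], [324.0, 447.0], [375.0, 549.0]]
-0.96 [[210.0, 334.0], [269.0, 458.0], [300.0, 486.0], [316.0, 450.0], [364.0, 554.0]]
```

The pointer reads -0.919 rad and the tab -0.912 rad, so the match is within 0.5 mm. Next I'll look at the station and re-check blue.

```bash
python3 - <<'E'
from h import *
go(.46,-.51,.29,1.57)
E
```

```text
[-0.7641, -0.5653, 0.0065, 0.0003, 0.0002, 0.2224]
```

Emit:
{"fn": "arm_command", "kwargs": {"deltas": [-0.764, -0.565, 0, 0, 0, 0.222, -0.764, -0.565, 0, 0, 0, 0.222, -0.764, -0.565, 0, 0, 0, 0.222, -0.764, -0.565, 0, 0, 0, 0.222, -0.764, -0.565, 0, 0, 0, 0.222, -0.764, -0.565, 0, 0, 0, 0.222, -0.764, -0.565, 0, 0, 0, 0.222, -0.764, -0.565, 0, 0, 0, 0.222], "gripper": -1}}

```text
t: 15.4
ee_pos: [0.4583, -0.513, 0.293]
tool_rot: [3.142, 0.001, 1.568]
wrist_force: [0.8, 0.8, -0.1]
grip_width: 0.167
gripper_force: 0.0
```

Emit:
{"fn": "arm_command", "kwargs": {"deltas": [0, 0, 0, 0, 0, 0, 0, 0, 0, 0, 0, 0]}}

```text
t: 15.65
ee_pos: [0.4602, -0.5091, 0.2928]
tool_rot: [-3.142, -0.001, 1.57]
wrist_force: [-0.2, 1.3, -0.5]
grip_width: 0.022
gripper_force: 0.0
```

```bash
python3 - <<'E'
from h import *
p=get_image("wrist");cv2.imwrite("pics/w5.png",p["pixels"])
pts(p,"station start_button_top".split())
o=get_obs();print(o["t"],o["ee_pos"],o["tool_rot"],o["grip_width"])
A=pix(p,(.441,-.408,.084));print(A);c=crop(p,int(A[0]),int(max(A[1],45)),45);print("green",blob(c,lambda b,g,r:(g>110)&(r<80)&(b<110),.084));print("redbtn",blob(p,lambda b,g,r:(r>150)&(g<90)&(b<90),.084))
q=get_image("top");yl=lambda b,g,r:(r>140)&(g>100)&(b<100)
print("blue",blob(crop(q,275,209,35),blu,.137));print("yel",blob(crop(q,405,222,30),yl,.137));print("red",blob(crop(q,345,210,40),red,.137))
cv2.imwrite("pics/t5.png",cv2.resize(q["pixels"][150:280,230:490],None,fx=3,fy=3,interpolation=cv2.INTER_CUBIC))
E
```

```text
station [ 0.4741 -0.4137 -0.0018] 0.64
start_button_top [ 0.442  -0.4083  0.085 ] 0.55
15.8 [ 0.46098616 -0.50837872  0.29322824] [ 3.14149755e+00 -4.49142194e-04  1.57229493e+00] 0.0031056027161169455
[301.76839251  94.35243034]
green (array([302.8,  95.9]), 125, array([ 0.4422, -0.4097]), np.float64(-1.6197535665248317))
redbtn (array([354.2, 103.3]), 615, array([ 0.5004, -0.4176]), np.float64(-2.008652433527679))
blue (array([273.1, 208.9]), 257, array([0.5524, 0.1443]), np.float64(1.4994568642897244))
yel (array([401.9, 221.6]), 267, array([ 0.5279, -0.2055]), np.float64(1.5009968716847788))
red (array([337.8, 216.6]), 236, array([ 0.5366, -0.0311]), np.float64(2.224281442724745))
```

View pics/w5.png

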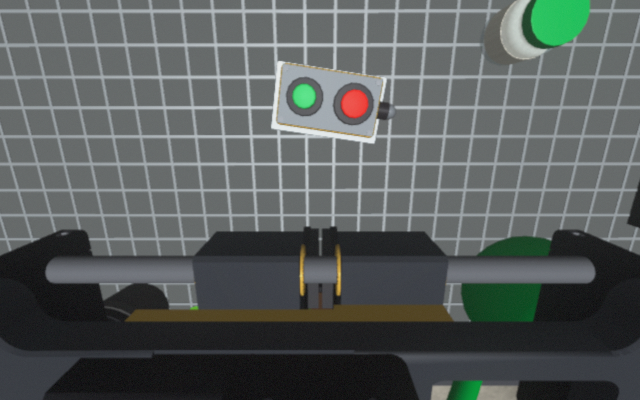

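View pics/t5.png

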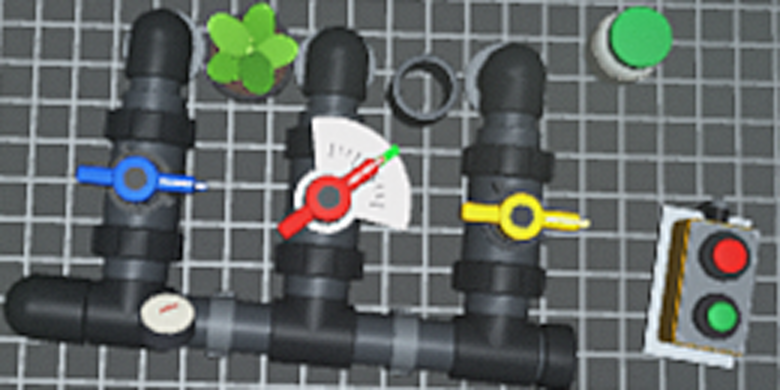

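Blue (1.499) matches the shut yellow valve (1.501), and the red pointer lies on the tab. Now I'll press green at (0.442,-0.4095).

```bash
python3 - <<'E'
from h import *
go(.442,-.4095,.135,1.57)
E
```

```text
[0.1979, -0.0378, 0.3166, 0.0001, -0.0002, 0.0022]
```

Emit:
{"fn": "arm_command", "kwargs": {"deltas": [0.198, -0.038, 0.05, 0, 0, 0, 0.198, -0.038, 0.15, 0, 0, 0, 0.198, -0.038, 0.25, 0, 0, 0, 0.198, -0.038, 0.316, 0, 0, 0, 0.198, -0.038, 0.316, 0, 0, 0, 0.198, -0.038, 0.316, 0, 0, 0]}}

```text
t: 16.6
ee_pos: [0.4422, -0.4115, 0.1365]
tool_rot: [3.14, 0.002, 1.571]
wrist_force: [-0.0, -0.2, 1.1]
grip_width: 0.009
gripper_force: 0.0
```

Emit:
{"fn": "arm_command", "kwargs": {"deltas": [0, 0, 0.02, 0, 0, 0, 0, 0, 0.04, 0, 0, 0, 0, 0, 0.054, 0, 0, 0, 0, 0, 0.058, 0, 0, 0, 0, 0, 0.062, 0, 0, 0, 0, 0, 0.062, 0, 0, 0]}}

```text
t: 17.35
ee_pos: [0.4411, -0.4109, 0.1043]
tool_rot: [-3.141, -0.0, 1.57]
wrist_force: [-1.2, 0.5, 3.9]
grip_width: 0.007
gripper_force: 2.1
```

Emit:
{"fn": "arm_command", "kwargs": {"deltas": [0, 0, 0.004, 0, 0, 0, 0, 0, 0.007, 0, 0, 0, 0, 0, 0.007, 0, 0, 0, 0, 0, 0.007, 0, 0, 0]}}

```text
t: 17.85
ee_pos: [0.4411, -0.4109, 0.1032]
tool_rot: [3.141, 0.001, 1.571]
wrist_force: [-4.1, 4.2, 17.9]
grip_width: 0.003
gripper_force: 8.9
```

The force has risen to 18 N, so the button is bottomed. Lifting off now.

Emit:
{"fn": "arm_command", "kwargs": {"deltas": [0, 0, -0.03, 0, 0, 0, 0, 0, -0.1, 0, 0, 0, 0, 0, -0.2, 0, 0, 0, 0, 0, -0.3, 0, 0, 0, 0, 0, -0.3, 0, 0, 0, 0, 0, -0.3, 0, 0, 0, 0, 0, -0.3, 0, 0, 0]}}

```text
t: 18.73
ee_pos: [0.4405, -0.41, 0.2486]
tool_rot: [-3.139, -0.003, 1.57]
wrist_force: [0.2, 0.4, 0.6]
grip_width: 0.008
gripper_force: 0.0
```

```bash
python3 - <<'E'
from h import *
q=get_image("top");print("blue",blob(crop(q,275,209,35),blu,.137));print("red",blob(crop(q,345,210,40),red,.137))
print(get_obs()["wrist_force"]);print(env.finish_job())
E
```

```text
blue (array([273.2, 208.9]), 252, array([0.5526, 0.1441]), np.float64(1.5087145478506345))
red (array([337.8, 216.6]), 235, array([ 0.5365, -0.0313]), np.float64(2.222978644691059))
[-0.18062554 -1.30270384  0.54418817]
the job is handed in; nothing more can be done
None
```

I shut the blue valve, set the red pointer on the green tab (about 0.5 mm off by camera), then pressed the green button to its stop, released it, and handed the job in at about 19 s; no verdict came back.

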